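# Mount the clamp carriage on the dovetail rail

### The arm

A 6-joint arm with a two-finger parallel gripper is mounted at the origin on a cart in front of the work surface, level with it; the furniture and walls round the work are solid. World frame = base frame: x ahead of the robot, y to its left, z up, the work surface at z = 0. Lengths are in m, angles in rad, forces in N, time in s.
With the tool pointing down it reaches from about 0.375 to 0.9 m from the base axis. Payload 3.1 kg.
Tool frame: the origin (TCP) lies on the centre line of the jaws, within the pads' length; the fingertips stand 17 mm ahead of it and the grasp point (between the pads) lies 2 mm behind it; z points along the fingers, y is the direction in which the jaws open and shut (so a half turn about z gives the same grasp; the last joint's range is limited). The gripper opens to 87 mm and grips with 3 to 60 N. Pads are 19 mm wide; open, the fingers measure 117 mm over their backs; the gripper's body (75 mm by 190 mm) begins 51 mm behind the grasp point.
Start: joints at [-1.367, 0.527, 1.433, -0, 1.181, -0.178], TCP at [0.233, -0.58, 0.24] pointing down, gripper open.
Joint ranges: [-3.08, 3.08], [-0.75, 2.2], [0.22, 2.44], [-1.43, 4.57], [0, 2.65], [-2.85, 2.85]. Speed limits (rad/s): [2.79, 2.79, 3.14, 3.14, 3.14, 3.14].

### API

Orientations are given as a 3x3 rotation matrix whose columns are the frame's x, y, z axes.
In Python, from cell import get_state, cams, manip gives the robot as it stands. The module is installed in compiled form; this text tells all that it offers.
- The arm moves only by the shell command python3 -m inch 'ROWS'. ROWS is JSON, a list that holds one entry, the list of rows, each a list of 7 numbers: the gripper command: -1 is fully open, 1 is shut, values between are in proportion, then the shift along the world's x, y, z in cm, then the turn, a rotation vector about the world's x, y, z in rad. A call has 1 to 5 rows; each row is the pose to reach, as a shift and turn from the pose commanded when the call began; what a row does not reach only later rows make up. A row lasts 1/12 s, in which the tool goes at most 41.7 mm and 7.16 degrees, less where a joint would pass 70% of its speed; a pose out of reach is approached as far as the arm can. A call with a gripper value outside its range is refused whole. The fingers move at their own pace and stop on an object; the grip force is fixed at half the most. Time passes only in rows, so rows that repeat a pose let the fingers close. It gives the time, the measured TCP pose, the force and the opening at its end, in the units of the state.
- get_state(): the state, without advancing time (a new reading comes with each control period).
- cams.get_image(name): name is "scene" or "top"; returns the picture (384x512x3 uint8, blue, green, red); there is no depth.
- cams.calibration(name): a dict with "fx", "fy", "cx", "cy" (pixels), "k1" (the pictures are not rectified: a ray, as slopes to the right and down, at radius r is drawn at 1 + k1 r^2 times it, then the intrinsics apply), "extrinsics" (4x4, takes a point from camera to world coordinates). Camera axes: x right, y down, z forward; pixel columns grow to the right and rows downward; lengths in m; the calibration is good to about 2 mm. A picture is of the moment at which its call begins. calibration takes no time and is no camera call.
- manip.close_job(): hands the job in, once; it reports no verdict.
The state is a dict: "t": time; "joints": joint angles; "joint_velocities": joint speeds; "effort": joint torques, N m; "ee_pos": TCP position; "tool_rot": TCP orientation; "contact_force": force on the tool from outside, world axes, zero at the start; "moment": the same for the moment, N m; "opening": finger opening in m.
Only numpy, scipy, OpenCV 4.12 (cv2) and the standard library are available. Lean on these libraries where they do the work, as an engineer would, in place of code of your own. Each camera call takes 0.05 s, during which the arm holds its last target. There are 200 camera calls.

### The job

Take the carriage that has the winged clamp knob on its side (not the plain carriage without a knob) and slide it onto the dovetail rail from the rail's open, tapered end until it is home against the end stop. Then turn its winged knob clockwise, seen from above, as far as it goes, and let go.

Things in the scene. Friction and masses are not known exactly. Their poses are not given: they have to be found in the camera images.
- carriage: Loose aluminium carriage, 0.35 kg, 60 wide (y) x 50 long (x) x 24 mm high, with side knob. Origin: centre of its underside; x along its dovetail groove (21 mm wide at the underside, 33 at its roof 16 mm up; 2.5 mm side play on the rail; either way round), y to the knob. Boss on the knob side to y = 68, 6 mm off the ground. Grip block on top: 30 (x) x 26 mm, 24 to 58 mm up; grip it across x.
- knob_wing (a point): Grip point of the carriage's clamp knob: on its upright axis (carriage x = 0, y = 55 mm), 57 mm above the carriage's underside. The wing is a dark steel upright bar 44 mm long, 12 mm thick, 40 to 68 mm above that underside; the point's y axis runs along its length, x across its thickness. A plain carriage without knob stands near.
- clamp_knob (a joint): Turn of the clamp knob, rad: 0 loose, 1.2 tight (stop); grows clockwise seen from above, stays where left (friction 0.06 N m, no stiffer as it tightens). At 0.6 the wing lies along the carriage's y; the start is 0 to 0.25.
- rail_fixture: Fixed steel plate 220 (x) x 90 x 10 mm thick, bright dovetail rail along it. Origin: centre of its underside; x runs from open end to stop. Rail: 14 mm high, 28 wide at top, 16 at foot, x = 5 to 95 mm, tapering to a nose 8 mm wide at x = -20. Plate bare from x = -110 to -20: set the carriage there, slide it along +x. Stop: face at x = 95, 22 mm high. Home: carriage centre x = 70, y = 0, z = 10 mm.

How it is judged:
On the way, in this order (a step that is already met when the one before it is completed fails the run):
1. the carriage is on the rail, within 12 mm of the end stop, its knob not yet tightened (below 0.6 rad) (x of carriage in the frame of rail_fixture between 0.058 and 0.078 m and y of carriage in the frame of rail_fixture between -0.008 and 0.008 m and z of carriage in the frame of rail_fixture below 0.016 m and angle between the x axis of carriage and the x axis of rail_fixture, either way round below 0.2 rad and value of joint clamp_knob below 0.6 rad), for 0.2 s.
2. the knob is turned clockwise to within 0.2 rad of its stop (value of joint clamp_knob above 1 rad), for 0.2 s.
At the end, for the whole second after the job is handed in: The knobbed carriage sits upright and still on the dovetail rail (feet on the plate, within 6 mm in height and 8 mm sideways, within 0.2 rad of the rail's direction), within 12 mm of the end stop, and its knob stands above 1.0 rad (stop at 1.2) (x of carriage in the frame of rail_fixture between 0.058 and 0.078 m and y of carriage in the frame of rail_fixture between -0.008 and 0.008 m and z of carriage in the frame of rail_fixture below 0.016 m and angle between carriage's own z axis and vertical below 0.15 rad and angle between the x axis of carriage and the x axis of rail_fixture, either way round below 0.2 rad and value of joint clamp_knob above 1 rad and linear speed of carriage below 0.02 m/s); the robot touches nothing.
It also fails if it takes over 72 s, if anything falls off the work surface, if the arm or the gripper's body presses on something with over 40 N, if the wrist force passes 120 N, or if a joint passes its speed limit or range.

## Working session

There is one attempt and no reset: what is moved stays moved. The work goes in short steps, Python scripts to look and compute and a shell command to move; the robot and the scene stay as the last step left them, time stands still between calls to the robot, and variables do not carry over. Pictures are saved under pics/ and viewed, about 8 in all and at most 12, crops included, and the job is handed in when it is done.

```bash
mkdir -p pics; cat > h.py <<'E'
import numpy as np, cv2
from cell import get_state, cams, manip
def K(c): return np.array([[c["fx"],0,c["cx"]],[0,c["fy"],c["cy"]],[0,0,1.]]), np.array([c["k1"],0,0,0,0.])
def ray(n,uv):
    c=cams.calibration(n); k,d=K(c); E=np.array(c["extrinsics"])
    p=cv2.undistortPoints(np.array(uv,float).reshape(-1,1,2),k,d).reshape(-1,2)
    return E[:3,3], np.c_[p,np.ones(len(p))]@E[:3,:3].T
def onz(n,uv,z):
    o,d=ray(n,uv); return o+d*((z-o[2])/d[:,2])[:,None]
def proj(n,P):
    c=cams.calibration(n); k,d=K(c); T=np.linalg.inv(np.array(c["extrinsics"]))
    return cv2.projectPoints(np.array(P,float).reshape(-1,1,3),cv2.Rodrigues(T[:3,:3])[0],T[:3,3],k,d)[0].reshape(-1,2)
E
python3 - <<'E'
from h import *
for n in("scene","top"):
    im=cams.get_image(n); cv2.imwrite(f"pics/{n}0.png",im)
    c=cams.calibration(n); print(n,c["fx"],c["k1"],np.round(c["extrinsics"],3).tolist())
a=cv2.imread("pics/top0.png");cv2.imwrite("pics/top0b.png",cv2.resize(a,(800,600)))
s=get_state();print(s["t"],s["ee_pos"],np.round(s["tool_rot"],3).tolist())
E
```

```text
scene 396.70031103813034 0.04806432671339758 [[-0.859, -0.341, 0.383, 0.082], [-0.512, 0.567, -0.645, 0.62], [0.003, -0.75, -0.662, 0.723], [0.0, 0.0, 0.0, 1.0]]
top 480.1602737693726 -0.08609591751281127 [[-0.02, -0.997, 0.075, 0.39], [-1.0, 0.019, -0.004, -0.028], [0.003, -0.075, -0.997, 1.17], [0.0, 0.0, 0.0, 1.0]]
0.1 [ 0.23335767 -0.57911138  0.23865272] [[0.928, 0.374, -0.0], [0.374, -0.928, 0.002], [0.0, -0.002, -1.0]]
```

View pics/top0b.png

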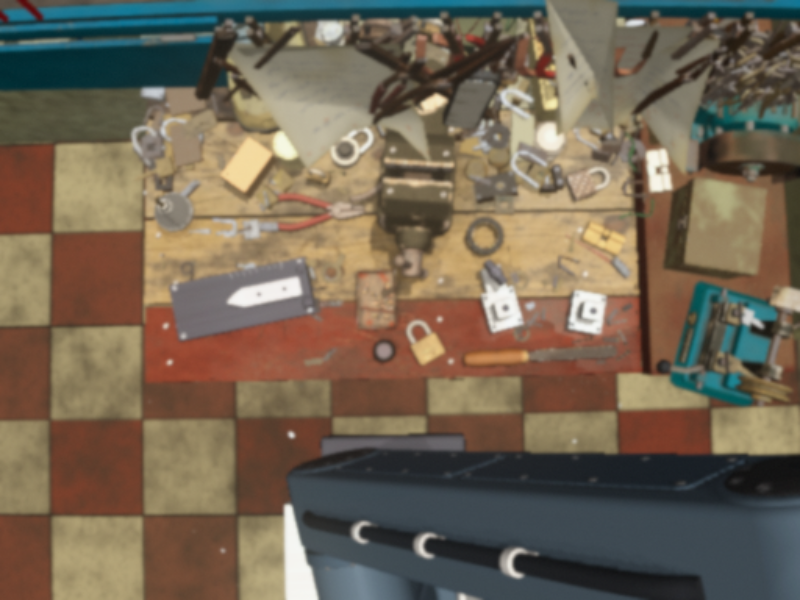

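View pics/scene0.png

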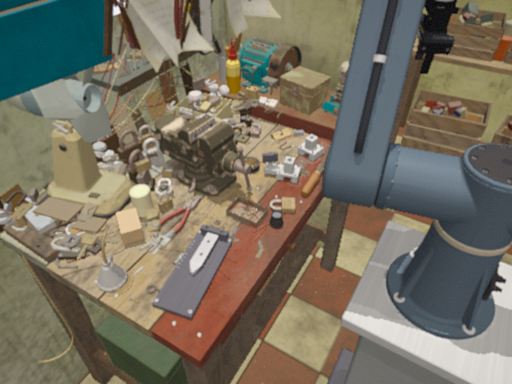

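The top view (800-wide picture) shows the plate at about (243,298) with the white rail nose pointing left, so the stop is on the right. The knobbed carriage is at (500,308) with its knob at (492,275), and the plain one is at (587,312). Next I'll measure by masks.

```bash
python3 - <<'E'
from h import *
im=cv2.imread("pics/top0.png"); hsv=cv2.cvtColor(im,cv2.COLOR_BGR2HSV)
def big(m,x0,y0,x1,y1,k=0):
    z=np.zeros_like(m); z[y0:y1,x0:x1]=m[y0:y1,x0:x1]
    c=sorted(cv2.findContours(z,0,2)[0],key=cv2.contourArea)[-1]; return c
white=cv2.inRange(hsv,(0,0,165),(180,60,255))
grey=cv2.inRange(hsv,(90,0,50),(150,120,150))|white
for nm,m,b,z in(("plate",grey,(100,155,215,225),.010),("rail",white,(130,165,205,205),.024),("carr",white,(295,175,345,215),.024),("plain",white,(355,180,392,216),.024)):
    c=big(m,*b); r=cv2.minAreaRect(c); w=onz("top",np.r_[[r[0]],cv2.boxPoints(r)],z)[:,:2]
    print(nm,cv2.contourArea(c),np.round(r[0],1),np.round(w,4).tolist(),"sides",np.linalg.norm(w[1]-w[2]),np.linalg.norm(w[2]-w[3]), "angs",[round(float(np.degrees(np.arctan2(*(w[j]-w[i])[::-1]))),1) for i,j in((1,2),(2,3))])
    M=cv2.moments(c); print("  centroid",onz("top",[[M["m10"]/M["m00"],M["m01"]/M["m00"]]],z)[0])
a=cv2.resize(im[155:230,100:220],(768,480),interpolation=2); b=cv2.resize(im[155:230,285:405],(768,480),interpolation=2)
s=cv2.imread("pics/scene0.png")[125:185,255:335]
cv2.imwrite("pics/c1.png",np.vstack([cv2.resize(b,(480,300)),cv2.resize(a,(480,300))])); cv2.imwrite("pics/c2.png",np.hstack([cv2.resize(s,(400,300),interpolation=2)]))
cv2.imwrite("pics/c.png",np.hstack([cv2.imread("pics/c1.png")[:, :],cv2.copyMakeBorder(cv2.resize(cv2.imread("pics/c2.png"),(320,240)),0,360,0,0,0)]))
E
```

```text
plate 526.0 [168.5 187. ] [[0.4785, 0.1846], [0.4833, 0.246], [0.5049, 0.1298], [0.4738, 0.1236], [0.4521, 0.2396]] sides 0.11819202376275226 0.03174072214208009 angs [-79.4, -168.9]
  centroid [0.47915398 0.18042739 0.01      ]
rail 526.0 [168.5 187. ] [[0.4775, 0.1821], [0.4821, 0.2427], [0.5036, 0.1279], [0.4728, 0.1218], [0.4514, 0.2363]] sides 0.11676606520849246 0.03135777790594667 angs [-79.4, -168.9]
  centroid [0.47807795 0.17791503 0.024     ]
carr 585.5 [320.5 194.3] [[0.453, -0.1819], [0.4844, -0.1469], [0.4976, -0.1982], [0.4216, -0.2169], [0.4086, -0.1658]] sides 0.052985544070702745 0.07825951205902786 angs [-75.6, -166.2]
  centroid [ 0.4487604  -0.18272036  0.024     ]
plain 520.0 [375.8 199.1] [[0.4387, -0.3152], [0.4126, -0.2827], [0.4747, -0.2954], [0.465, -0.348], [0.4027, -0.335]] sides 0.0634308675964687 0.053513670394184684 angs [-11.5, -100.5]
  centroid [ 0.43880995 -0.31490241  0.024     ]
```

View pics/c.png

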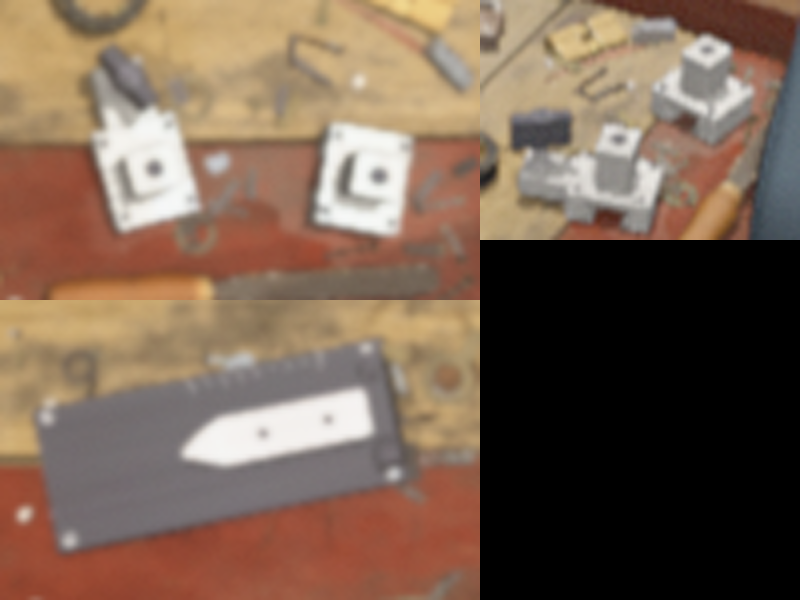

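```bash
cat >> h.py <<'E'
def rng(a): return round(float(np.degrees(np.arctan2(a[1],a[0]))),1)
E
python3 - <<'E'
from h import *
q=lambda L,ox,oy: np.array(L,float)/4+[ox-.4,oy-.4]
c=onz("top",q([(95,140),(175,112),(200,208),(120,232)],285,155),.024)[:,:2]
print("carr",c.mean(0),"y",rng(c[0]+c[1]-c[2]-c[3]),"x",rng(c[1]+c[2]-c[0]-c[3]),[round(float(np.linalg.norm(c[i]-c[i-1])),4) for i in range(4)])
w=onz("top",q([(112,50),(148,103)],285,155),.068)[:,:2]; print("wing",w.mean(0),rng(w[0]-w[1]),np.linalg.norm(w[0]-w[1]))
b=onz("top",q([(154,167)],285,155),.058)[:,:2]; print("block hole",b)
p=onz("top",q([(40,107),(368,42),(405,180),(60,250)],100,155),.01)[:,:2]
print("plate",p.mean(0),"x",rng(p[1]+p[2]-p[0]-p[3]),[round(float(np.linalg.norm(p[i]-p[i-1])),4) for i in range(4)])
r=onz("top",q([(181,153),(367,112),(264,133),(328,119)],100,155),.024)[:,:2]; print("rail",r,rng(r[1]-r[0]),rng(r[3]-r[2]),np.linalg.norm(r[1]-r[0]))
# scene: masks
E
python3 - <<'E'
import cv2
s=cv2.imread("pics/scene0.png")
cv2.imwrite("pics/s2.png",cv2.hconcat([cv2.resize(s[125:185,255:335],(400,300),interpolation=2),cv2.resize(s[220:320,150:240],(360,400),interpolation=2)[:300]]) )
E
```

```text
carr [ 0.44448672 -0.18412786] y 13.3 x -73.2 [0.057, 0.0511, 0.0594, 0.0502]
wing [ 0.4983407  -0.16960056] 32.6 0.03698788930353285
block hole [[ 0.44623513 -0.18335365]]
plate [0.47017964 0.22019262] x -79.8 [0.0883, 0.2048, 0.0872, 0.2144]
rail [[0.46459046 0.23934039]
 [0.48709797 0.12698134]
 [0.47566701 0.18911131]
 [0.48334331 0.15048204]] -78.7 -78.8 0.11459120254402284
```

Everything agrees with the given sizes. The carriage is at (0.445, -0.184) with x at -75°, and the wing is about 18° CCW of the carriage y. The rail origin is (0.469, 0.220) with x at -79°, so little turning is needed. Moving above the carriage.

```bash
python3 -m inch '[[[-1,2,3.5,0,0,0,0],[-1,4,7,0,0,0,-0.05],[-1,6,10.5,0,0,0,-0.12],[-1,8,14,0,0,0,-0.12],[-1,9,16,0,0,0,-0.12]]]'; python3 -m inch '[[[-1,2,3.5,0,0,0,0],[-1,4,7,0,0,0,0],[-1,6,10.5,0,0,0,0],[-1,8,14,0,0,0,0],[-1,9,16,0,0,0,0]]]'
```

```text
t: 0.52
ee_pos: [0.3244, -0.4151, 0.2389]
tool_rot: [[0.965, 0.261, -0.001], [0.261, -0.965, 0.004], [0.001, -0.004, -1.0]]
contact_force: [-0.3, -1.0, -0.2]
opening: 0.087
t: 0.93
ee_pos: [0.4142, -0.2558, 0.2392]
tool_rot: [[0.965, 0.262, -0.001], [0.262, -0.965, 0.002], [0.0, -0.002, -1.0]]
contact_force: [0.0, 0.7, -0.8]
opening: 0.0876
```

```bash
python3 -m inch '[[[-1,1.6,3.6,0,0,0,0],[-1,3.1,7.2,-1,0,0,0],[-1,3.1,7.2,-5,0,0,0],[-1,3.1,7.2,-9,0,0,0],[-1,3.1,7.2,-11,0,0,0]]]'; python3 - <<'E'
from h import *
im=cams.get_image("scene"); cv2.imwrite("pics/s3.png",cv2.resize(im[90:210,220:380],(800,600),interpolation=2))
s=get_state(); print(s["ee_pos"])
for P in ([.4453,-.1838,.058],[.4987,-.1705,.068],np.array(s["ee_pos"])-[0,0,.017]): print((proj("scene",[P])[0]-[220,90])*5)
E
```

```text
t: 1.35
ee_pos: [0.4431, -0.1854, 0.1266]
tool_rot: [[0.965, 0.262, -0.004], [0.262, -0.965, 0.003], [-0.003, -0.004, -1.0]]
contact_force: [-0.3, 0.1, -0.5]
opening: 0.087
[ 0.44150864 -0.18485656  0.12427026]
[343.84954005 344.69148235]
[248.23494696 312.76521532]
[356.77395202 272.41903961]
```

View pics/s3.png

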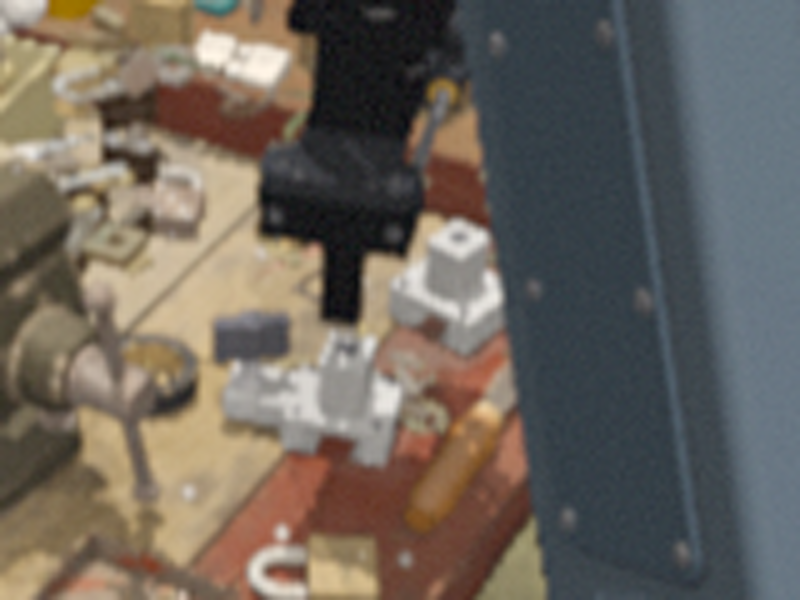

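The block top is at crop pixel (350,345) against a prediction of (344,345), and the wing is at (252,320) against (248,313). Both are within about 3 mm, so I'll descend and grip.

```bash
python3 -m inch '[[[-1,0.3,0.1,-2,0,0,0],[-1,0.3,0.1,-4.5,0,0,0],[-1,0.3,0.1,-6.5,0,0,0],[-1,0.3,0.1,-7.6,0,0,0],[-1,0.3,0.1,-7.6,0,0,0]]]';python3 -m inch '[[[1,0,0,0,0,0,0],[1,0,0,0,0,0,0],[1,0,0,0,0,0,0],[1,0,0,0,0,0,0],[1,0,0,0,0,0,0]]]'; python3 -m inch '[[[1,0,0,0,0,0,0],[1,0,0,0,0,0,0],[1,0,0,0,0,0,0],[1,0,0,0,0,0,0],[1,0,0,0,0,0,0]]]'
```

```text
t: 1.82
ee_pos: [0.4466, -0.1863, 0.052]
tool_rot: [[0.966, 0.259, -0.003], [0.259, -0.966, 0.002], [-0.003, -0.003, -1.0]]
contact_force: [0.3, 0.2, 0.5]
opening: 0.0872
t: 2.23
ee_pos: [0.4479, -0.1871, 0.0544]
tool_rot: [[0.966, 0.26, 0.001], [0.26, -0.966, -0.001], [0.001, 0.001, -1.0]]
contact_force: [-0.4, 0.3, -0.1]
opening: 0.0614
t: 2.65
ee_pos: [0.4468, -0.186, 0.0535]
tool_rot: [[0.966, 0.26, -0.001], [0.26, -0.966, 0.001], [-0.001, -0.002, -1.0]]
contact_force: [-0.5, 1.0, 2.2]
opening: 0.0301
```

Gripped, with an opening of 30.1 mm against the 30 mm block. Lifting and carrying it over, keeping clear of the vise handle.

```bash
python3 -m inch '[[[1,0,0,2,0,0,0],[1,0,0,5,0,0,0],[1,0,0,8,0,0,0],[1,-1,1,11,0,0,0],[1,-2,3,12,0,0,0]]]';python3 -m inch '[[[1,-0.5,3,0,0,0,0],[1,-1,6,0,0,0,0],[1,-1,9,0,0,0,0],[1,-1,12,0,0,0,-0.03],[1,-1,15,0,0,0,-0.07]]]'; python3 -m inch '[[[1,0,3,0,0,0,0],[1,0,6,0,0,0,0],[1,0,9,0,0,0,0],[1,0,12,0,0,0,0],[1,0,15,0,0,0,0]]]';python3 -m inch '[[[1,1,3,0,0,0,0],[1,2,6,0,0,0,0],[1,3,9,0,0,0,0],[1,4,12,0,0,0,0],[1,4,14,0,0,0,0]]]'
```

```text
t: 3.07
ee_pos: [0.4304, -0.1598, 0.1768]
tool_rot: [[0.966, 0.258, 0.008], [0.258, -0.966, -0.006], [0.006, 0.008, -1.0]]
contact_force: [1.6, 0.1, -3.9]
opening: 0.0299
t: 3.48
ee_pos: [0.4166, -0.0054, 0.1732]
tool_rot: [[0.982, 0.189, -0.001], [0.189, -0.982, 0.0], [-0.001, -0.0, -1.0]]
contact_force: [0.4, -0.5, -2.5]
opening: 0.0301
t: 3.9
ee_pos: [0.4166, 0.1446, 0.1731]
tool_rot: [[0.981, 0.192, -0.001], [0.192, -0.981, -0.0], [-0.001, 0.0, -1.0]]
contact_force: [0.0, 0.4, -3.7]
opening: 0.0299
t: 4.32
ee_pos: [0.4596, 0.2861, 0.1732]
tool_rot: [[0.981, 0.193, 0.003], [0.193, -0.981, 0.002], [0.003, -0.001, -1.0]]
contact_force: [0.4, 0.3, -3.6]
opening: 0.0297
```

```bash
python3 -m inch '[[[1,-0.3,-0.2,-3,0,0,0],[1,-0.3,-0.2,-6,0,0,0],[1,-0.3,-0.2,-9,0,0,0],[1,-0.3,-0.2,-9.5,0,0,0],[1,-0.3,-0.2,-9.5,0,0,0]]]'; python3 - <<'E'
from h import *
im=cams.get_image("scene"); t=cams.get_image("top"); cv2.imwrite("pics/t4r.png",t); cv2.imwrite("pics/s4r.png",im)
s=im[190:340,110:270]; tt=t[140:240,60:220]
cv2.imwrite("pics/m4.png",np.hstack([cv2.resize(s,(400,375),interpolation=2),cv2.resize(cv2.copyMakeBorder(tt,0,50,0,0,0),(400,375),interpolation=2)]))
print(get_state()["ee_pos"])
E
```

```text
t: 4.73
ee_pos: [0.4522, 0.2804, 0.0762]
tool_rot: [[0.981, 0.192, -0.007], [0.192, -0.981, -0.002], [-0.007, 0.001, -1.0]]
contact_force: [0.4, 0.6, -2.7]
opening: 0.0297
[0.45505341 0.28135328 0.07903495]
```

View pics/m4.png

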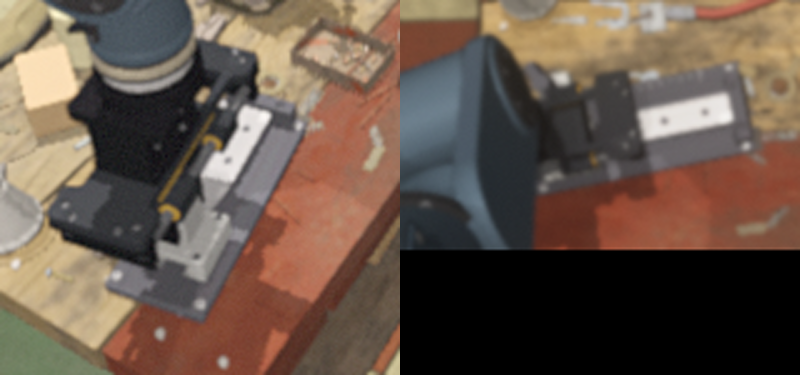

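The carriage hangs upright over the bare part of the plate, lined up with the rail and just in front of the nose. I'll cross-check the rail line using the clean starting views.

```bash
python3 - <<'E'
from h import *
for n,b,th in(("top",(130,165,205,205),175),("scene",(180,228,225,280),175)):
    im=cv2.imread(f"pics/{n}0.png"); m=np.zeros(im.shape[:2],np.uint8); x0,y0,x1,y1=b
    m[y0:y1,x0:x1]=(im[y0:y1,x0:x1].min(2)>th)*255
    c=sorted(cv2.findContours(m,0,1)[0],key=cv2.contourArea)[-1]
    z=np.zeros_like(m); cv2.drawContours(z,[c],-1,255,-1)
    ys,xs=np.nonzero(z); P=onz(n,np.c_[xs,ys],.024)[:,:2]
    d=np.array([np.cos(np.radians(-79)),np.sin(np.radians(-79))]); e=np.array([-d[1],d[0]])
    u=(P-[.469,.220])@d; v=(P-[.469,.220])@e
    print(n,len(xs),"u",u.min(),u.max())
    for lo in np.arange(.0,.095,.015):
        k=(u>=lo)&(u<lo+.015); print("  %.4f v %.4f..%.4f mid %.4f"%(lo+.0075,v[k].min(),v[k].max(),v[k].mean()))
print(np.mean([get_state()["ee_pos"] for _ in range(5)],0))
# carriage near top edges in scene: predicted corners given TCP
E
```

```text
top 543 u -0.017636192762659788 0.09609950714399669
  0.0075 v -0.0129..0.0156 mid 0.0014
  0.0225 v -0.0140..0.0160 mid 0.0006
  0.0375 v -0.0137..0.0156 mid 0.0010
  0.0525 v -0.0139..0.0154 mid 0.0008
  0.0675 v -0.0140..0.0153 mid 0.0004
  0.0825 v -0.0144..0.0154 mid 0.0007
  0.0975 v -0.0130..0.0144 mid 0.0009
scene 472 u -0.020514557191315803 0.09485331947513465
  0.0075 v -0.0150..0.0134 mid -0.0009
  0.0225 v -0.0153..0.0134 mid -0.0010
  0.0375 v -0.0147..0.0135 mid -0.0008
  0.0525 v -0.0157..0.0131 mid -0.0013
  0.0675 v -0.0154..0.0131 mid -0.0012
  0.0825 v -0.0157..0.0131 mid -0.0014
  0.0975 v -0.0141..0.0118 mid -0.0013
[0.45505341 0.28135328 0.07903495]
```

The two views bracket the assumed rail line at ±1 mm, so the rail pose stands. Lowering onto the plate.

```bash
python3 -m inch '[[[1,0.1,0,-0.5,0,0,0],[1,0.1,0,-1.0,0,0,0],[1,0.1,0,-1.0,0,0,0],[1,0.1,0,-1.0,0,0,0]]]'; python3 -m inch '[[[1,0,0,-0.2,0,0,0],[1,0,0,-0.2,0,0,0]]]'; python3 -m inch '[[[1,0,0,-0.2,0,0,0],[1,0,0,-0.2,0,0,0]]]'
```

```text
t: 5.17
ee_pos: [0.4557, 0.2813, 0.0691]
tool_rot: [[0.982, 0.191, 0.001], [0.191, -0.982, 0.0], [0.001, -0.0, -1.0]]
contact_force: [-0.6, -0.2, -3.3]
opening: 0.0295
t: 5.33
ee_pos: [0.4555, 0.2813, 0.0667]
tool_rot: [[0.981, 0.192, 0.0], [0.192, -0.981, 0.0], [0.0, -0.0, -1.0]]
contact_force: [0.3, -0.9, -2.8]
opening: 0.0299
t: 5.5
ee_pos: [0.4553, 0.2812, 0.0644]
tool_rot: [[0.981, 0.192, -0.0], [0.192, -0.981, -0.0], [-0.0, 0.0, -1.0]]
contact_force: [-0.2, 0.5, -3.6]
opening: 0.0299
```

```bash
python3 -m inch '[[[1,0.1,0,-0.1,0,0,0],[1,0.1,0,-0.1,0,0,0]]]'; python3 -m inch '[[[1,0,0,-0.1,0,0,0],[1,0,0,-0.1,0,0,0]]]'; python3 -m inch '[[[1,0,0,-0.1,0,0,0],[1,0,0,-0.1,0,0,0]]]'
```

```text
t: 5.67
ee_pos: [0.4564, 0.2813, 0.0636]
tool_rot: [[0.981, 0.192, -0.0], [0.192, -0.981, -0.0], [-0.0, -0.0, -1.0]]
contact_force: [-0.4, 0.3, -2.0]
opening: 0.0294
t: 5.83
ee_pos: [0.4564, 0.2813, 0.0635]
tool_rot: [[0.981, 0.192, 0.0], [0.192, -0.981, 0.0], [0.0, -0.0, -1.0]]
contact_force: [-2.0, -1.3, 5.3]
opening: 0.0295
t: 6.0
ee_pos: [0.4565, 0.2813, 0.0635]
tool_rot: [[0.981, 0.192, 0.001], [0.192, -0.981, 0.0], [0.001, -0.0, -1.0]]
contact_force: [-3.6, -1.7, 12.5]
opening: 0.0296
```

Contact at z = 0.0635, as predicted. I'll ease the down load and slide in stages.

```bash
python3 -m inch '[[[1,0,0,0.15,0,0,0],[1,0.15,-0.8,0.15,0,0,0],[1,0.3,-1.6,0.15,0,0,0],[1,0.46,-2.4,0.15,0,0,0],[1,0.62,-3.2,0.15,0,0,0]]]'; python3 -m inch '[[[1,0.1,-0.5,0,0,0,0],[1,0.2,-1,0,0,0,0],[1,0.3,-1.5,0,0,0,0],[1,0.39,-2,0,0,0,0],[1,0.39,-2,0,0,0,0]]]'
```

```text
t: 6.42
ee_pos: [0.4636, 0.249, 0.0636]
tool_rot: [[0.982, 0.191, 0.002], [0.191, -0.982, 0.001], [0.002, -0.001, -1.0]]
contact_force: [-0.7, 4.6, 5.6]
opening: 0.03
t: 6.83
ee_pos: [0.4676, 0.228, 0.0635]
tool_rot: [[0.982, 0.19, 0.001], [0.19, -0.982, 0.0], [0.001, 0.0, -1.0]]
contact_force: [-0.2, -0.0, 6.1]
opening: 0.0294
```

```bash
python3 -m inch '[[[1,0.1,-0.5,0,0,0,0],[1,0.2,-1,0,0,0,0],[1,0.3,-1.5,0,0,0,0],[1,0.39,-2,0,0,0,0],[1,0.49,-2.5,0,0,0,0]]]'; python3 -m inch '[[[1,0.1,-0.5,0,0,0,0],[1,0.2,-1,0,0,0,0],[1,0.3,-1.5,0,0,0,0],[1,0.39,-2,0,0,0,0],[1,0.49,-2.5,0,0,0,0]]]'
```

```text
t: 7.25
ee_pos: [0.4721, 0.2038, 0.0635]
tool_rot: [[0.982, 0.19, 0.001], [0.19, -0.982, 0.001], [0.001, -0.001, -1.0]]
contact_force: [-0.8, 3.7, 6.5]
opening: 0.0301
t: 7.67
ee_pos: [0.4769, 0.1788, 0.0635]
tool_rot: [[0.982, 0.19, 0.001], [0.19, -0.982, 0.001], [0.001, -0.001, -1.0]]
contact_force: [-0.8, 4.8, 6.9]
opening: 0.0296
```

```bash
python3 -m inch '[[[1,0.1,-0.5,0,0,0,0],[1,0.2,-1,0,0,0,0],[1,0.3,-1.5,0,0,0,0],[1,0.39,-2,0,0,0,0],[1,0.45,-2.3,0,0,0,0]]]'; python3 -m inch '[[[1,0.02,-0.1,0,0,0,0],[1,0.04,-0.2,0,0,0,0],[1,0.06,-0.3,0,0,0,0],[1,0.06,-0.3,0,0,0,0]]]';  python3 -m inch '[[[1,0.02,-0.1,0,0,0,0],[1,0.04,-0.2,0,0,0,0],[1,0.06,-0.3,0,0,0,0],[1,0.06,-0.3,0,0,0,0]]]'
```

```text
t: 8.08
ee_pos: [0.4813, 0.1556, 0.0635]
tool_rot: [[0.982, 0.19, 0.001], [0.19, -0.982, 0.001], [0.001, -0.001, -1.0]]
contact_force: [-0.4, 4.0, 6.7]
opening: 0.0294
t: 8.42
ee_pos: [0.4818, 0.1528, 0.0635]
tool_rot: [[0.982, 0.19, 0.001], [0.19, -0.982, 0.001], [0.001, -0.001, -1.0]]
contact_force: [-1.0, 2.8, 7.0]
opening: 0.0294
t: 8.75
ee_pos: [0.4822, 0.151, 0.0636]
tool_rot: [[0.982, 0.188, 0.001], [0.188, -0.982, 0.003], [0.001, -0.003, -1.0]]
contact_force: [-0.5, 10.2, 7.2]
opening: 0.0301
```

Force rises at u = 70.3 mm, so it is home against the stop. Releasing, raising, and moving over the knob at about (0.536, 0.161).

```bash
python3 -m inch '[[[1,0,0.2,0.1,0,0,0],[-1,0,0.2,0.1,0,0,0],[-1,0,0.2,0.1,0,0,0],[-1,0,0.2,0.1,0,0,0],[-1,0,0.2,0.1,0,0,0]]]'; python3 -m inch '[[[-1,0,0,0,0,0,0],[-1,0,0,0,0,0,0],[-1,0,0,0,0,0,0],[-1,0,0,3,0,0,0],[-1,0,0,6,0,0,0]]]';python3 -m inch '[[[-1,0,0,2,0,0,0],[-1,-2,0,2,0,0,0.1],[-1,-4,0,2,0,0,0.2],[-1,-6,0,2,0,0,0.3],[-1,-6,0,2,0,0,0.37]]]'; python3 - <<'E'
from h import *
im=cams.get_image("scene"); t=cams.get_image("top"); cv2.imwrite("pics/t5r.png",t); cv2.imwrite("pics/s5r.png",im)
s=im[190:310,130:290]; tt=t[140:240,90:250]
cv2.imwrite("pics/m5.png",np.hstack([cv2.resize(s,(400,300),interpolation=2),cv2.resize(cv2.copyMakeBorder(tt,0,20,0,0,0),(400,300),interpolation=2)]))
print(get_state()["ee_pos"], (proj("scene",[[.536,.1615,.078],[.482,.151,.068]])-[130,190])*2.5)
E
```

```text
t: 9.17
ee_pos: [0.4821, 0.1517, 0.0639]
tool_rot: [[0.982, 0.191, -0.0], [0.191, -0.982, -0.0], [-0.0, 0.0, -1.0]]
contact_force: [-0.3, -0.0, -0.5]
opening: 0.0488
t: 9.58
ee_pos: [0.4805, 0.152, 0.123]
tool_rot: [[0.981, 0.192, -0.006], [0.192, -0.981, -0.001], [-0.006, -0.001, -1.0]]
contact_force: [1.0, 0.3, 0.3]
opening: 0.0809
t: 10.0
ee_pos: [0.4162, 0.1521, 0.1439]
tool_rot: [[0.843, 0.538, -0.007], [0.538, -0.843, -0.001], [-0.007, -0.003, -1.0]]
contact_force: [-0.7, -0.1, -1.1]
opening: 0.0868
[0.42114544 0.15231893 0.14422517] [[134.50607677  72.12460253]
 [190.95961792  94.96950353]]
```

View pics/m5.png

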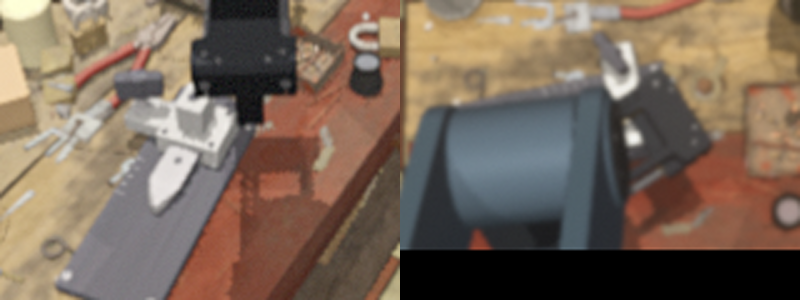

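The carriage is on the rail against the stop. The wing is visible in the top crop from (598,36) to (622,70).

```bash
python3 - <<'E'
from h import *
im=cv2.imread("pics/t5r.png"); g=im[145:178,160:190].astype(int)
w=onz("top",np.array([[198,36],[222,70]])/2.5+[90-.3,140-.3],.078)[:,:2]; print(w,w.mean(0),rng(w[0]-w[1]))
hsv=cv2.cvtColor(im,cv2.COLOR_BGR2HSV)
m=np.zeros(im.shape[:2],np.uint8); b=(166,150,181,170)
sub=cv2.inRange(hsv,(95,20,40),(150,140,150)); m[b[1]:b[3],b[0]:b[2]]=sub[b[1]:b[3],b[0]:b[2]]
c=sorted(cv2.findContours(m,0,2)[0],key=cv2.contourArea)[-1]; r=cv2.minAreaRect(c); P=onz("top",np.r_[[r[0]],cv2.boxPoints(r)],.078)[:,:2]
print(r,P[0],rng(P[1]-P[2]),rng(P[2]-P[3]),[np.linalg.norm(P[i]-P[i+1]) for i in(1,2)])
s=get_state();print(s["ee_pos"],rng(s["tool_rot"][:,1]) if hasattr(s["tool_rot"],"shape") else s["tool_rot"])
E
```

```text
[[0.54929638 0.17094584]
 [0.51737779 0.14894901]] [0.53333709 0.15994742] 34.6Traceback (most recent call last):
  File "<stdin>", line 7, in <module>
IndexError: list index out of range
```

The wing centre measures (0.533, 0.160) at 34.6°, against a prediction of (0.536, 0.1615). The jaws are already square to it. Moving over, descending and gripping.

```bash
python3 -m inch '[[[-1,3.5,0.3,0,0,0,0],[-1,7,0.6,0,0,0,0],[-1,10,0.9,0,0,0,0],[-1,11.4,0.9,0,0,0,0],[-1,11.4,0.9,0,0,0,0]]]'; python3 -m inch '[[[-1,0,0,-2,0,0,0],[-1,0,0,-4,0,0,0],[-1,0,0,-6,0,0,0],[-1,0,0,-7.2,0,0,0],[-1,0,0,-7.2,0,0,0]]]'; python3 -m inch '[[[1,0,0,0,0,0,0],[1,0,0,0,0,0,0],[1,0,0,0,0,0,0],[1,0,0,0,0,0,0],[1,0,0,0,0,0,0]]]'; python3 -m inch '[[[1,0,0,0,0,0,0],[1,0,0,0,0,0,0],[1,0,0,0,0,0,0],[1,0,0,0,0,0,0],[1,0,0,0,0,0,0]]]'; python3 -m inch '[[[1,0,0,0,0,0,0],[1,0,0,0,0,0,0],[1,0,0,0,0,0,0]]]'
```

```text
t: 10.52
ee_pos: [0.5418, 0.1612, 0.1444]
tool_rot: [[0.847, 0.531, 0.007], [0.531, -0.847, 0.001], [0.006, 0.003, -1.0]]
contact_force: [0.7, -1.5, 0.3]
opening: 0.0874
t: 10.93
ee_pos: [0.5331, 0.1609, 0.0694]
tool_rot: [[0.846, 0.532, -0.007], [0.532, -0.847, -0.001], [-0.006, -0.003, -1.0]]
contact_force: [0.1, 1.4, -0.6]
opening: 0.0871
t: 11.35
ee_pos: [0.5366, 0.1614, 0.0729]
tool_rot: [[0.846, 0.533, 0.002], [0.533, -0.846, 0.0], [0.002, 0.001, -1.0]]
contact_force: [0.1, 0.6, -0.2]
opening: 0.0615
t: 11.77
ee_pos: [0.5361, 0.1613, 0.072]
tool_rot: [[0.846, 0.534, -0.0], [0.534, -0.846, 0.0], [-0.0, -0.0, -1.0]]
contact_force: [0.5, 0.5, 0.1]
opening: 0.0283
t: 12.02
ee_pos: [0.5359, 0.1613, 0.072]
tool_rot: [[0.846, 0.534, -0.0], [0.534, -0.846, -0.0], [-0.0, -0.0, -1.0]]
contact_force: [-0.3, -0.6, -0.1]
opening: 0.0115
```

Gripped at about 12 mm. Turning clockwise in stages.

```bash
python3 -c "
from h import *; print(np.round(get_state()['joints'],2))"; python3 -m inch '[[[1,0,0,0,0,0,-0.08],[1,0,0,0,0,0,-0.16],[1,0,0,0,0,0,-0.24],[1,0,0,0,0,0,-0.32],[1,0,0,0,0,0,-0.4]]]'; python3 -c "
from h import *; s=get_state(); print(np.round(s['joints'],2),s['moment'])"
```

```text
[0.09 0.69 1.73 0.   0.73 1.1 ]
t: 12.43
ee_pos: [0.5361, 0.1609, 0.072]
tool_rot: [[0.987, 0.159, -0.0], [0.159, -0.987, -0.001], [-0.0, 0.001, -1.0]]
contact_force: [1.0, -0.7, 0.4]
opening: 0.0117
[ 0.09  0.69  1.73 -0.    0.73  1.5 ] [-0.20701179  0.03780464  0.13268246]
```

```bash
python3 -m inch '[[[1,0,0,0,0,0,-0.08],[1,0,0,0,0,0,-0.16],[1,0,0,0,0,0,-0.24],[1,0,0,0,0,0,-0.32],[1,0,0,0,0,0,-0.4]]]'; python3 -m inch '[[[1,0,0,0,0,0,-0.04],[1,0,0,0,0,0,-0.08],[1,0,0,0,0,0,-0.12],[1,0,0,0,0,0,-0.12]]]'; python3 -c "
from h import *; s=get_state(); print(s['moment'])";  python3 -m inch '[[[1,0,0,0,0,0,-0.03],[1,0,0,0,0,0,-0.06],[1,0,0,0,0,0,-0.06]]]'; python3 -c "
from h import *; s=get_state(); print(s['moment'])"
```

```text
t: 12.85
ee_pos: [0.5361, 0.1608, 0.072]
tool_rot: [[0.971, -0.238, -0.0], [-0.238, -0.971, -0.001], [0.0, 0.001, -1.0]]
contact_force: [0.1, -1.6, 0.7]
opening: 0.0119
t: 13.18
ee_pos: [0.5361, 0.1609, 0.072]
tool_rot: [[0.937, -0.35, -0.0], [-0.35, -0.937, -0.001], [0.0, 0.001, -1.0]]
contact_force: [-0.1, -0.2, -0.2]
opening: 0.0119
[-9.44763123e-02  3.98543948e-05  7.45407613e-02]
t: 13.43
ee_pos: [0.5361, 0.1611, 0.072]
tool_rot: [[0.915, -0.405, -0.0], [-0.405, -0.915, -0.0], [0.0, 0.0, -1.0]]
contact_force: [-0.4, -0.7, -0.3]
opening: 0.0119
[-0.13291156  0.00671146 -0.01577328]
```

```bash
python3 -m inch '[[[1,0,0,0,0,0,-0.03],[1,0,0,0,0,0,-0.06],[1,0,0,0,0,0,-0.06]]]'; python3 -c "
from h import *; s=get_state(); print(s['moment'])";  python3 -m inch '[[[1,0,0,0,0,0,-0.02],[1,0,0,0,0,0,-0.04],[1,0,0,0,0,0,-0.04]]]'; python3 -c "
from h import *; s=get_state(); print(s['moment'])"
```

```text
t: 13.68
ee_pos: [0.5364, 0.1612, 0.072]
tool_rot: [[0.889, -0.458, 0.001], [-0.458, -0.889, -0.0], [0.001, -0.0, -1.0]]
contact_force: [0.9, -1.5, -1.5]
opening: 0.0117
[-0.09938994 -0.0019962   0.04251094]
t: 13.93
ee_pos: [0.5368, 0.1611, 0.0721]
tool_rot: [[0.87, -0.494, 0.002], [-0.494, -0.87, -0.0], [0.002, -0.0, -1.0]]
contact_force: [2.0, -2.2, -2.3]
opening: 0.0117
[-0.3817725  -0.31138556  0.27618561]
```

The moment now rises, at a turn estimated at 1.2 or more from the jaw angle, so the knob is on its stop. Releasing and retreating.

```bash
python3 -m inch '[[[1,0,0,0,0,0,0.02],[-1,0,0,0,0,0,0.02],[-1,0,0,0,0,0,0.02],[-1,0,0,0,0,0,0.02],[-1,0,0,0,0,0,0.02]]]'; python3 -m inch '[[[-1,0,0,0,0,0,0],[-1,0,0,0,0,0,0],[-1,0,0,0,0,0,0],[-1,0,0,2,0,0,0],[-1,0,0,5,0,0,0]]]'; python3 -m inch '[[[-1,0,0,4,0,0,0],[-1,0,0,7,0,0,0],[-1,-3,0,9,0,0,0.1],[-1,-6,-3,9,0,0,0.2],[-1,-8,-6,9,0,0,0.3]]]';python3 -m inch '[[[-1,0,-4,0,0,0,0],[-1,0,-8,0,0,0,0],[-1,0,-12,0,0,0,0],[-1,0,-16,0,0,0,0],[-1,0,-20,0,0,0,0]]]'; python3 -m inch '[[[-1,0,-4,0,0,0,0],[-1,0,-8,0,0,0,0],[-1,0,-8,0,0,0,0],[-1,0,-8,0,0,0,0],[-1,0,-8,0,0,0,0]]]'; python3 - <<'E'
from h import *
im=cams.get_image("scene"); t=cams.get_image("top"); cv2.imwrite("pics/t6r.png",t)
s=im[190:310,130:290]; tt=t[140:240,90:250]
cv2.imwrite("pics/m6.png",np.hstack([cv2.resize(s,(400,300),interpolation=2),cv2.resize(cv2.copyMakeBorder(tt,0,20,0,0,0),(400,300),interpolation=2)]))
E
```

```text
t: 14.35
ee_pos: [0.5355, 0.1615, 0.072]
tool_rot: [[0.879, -0.477, -0.001], [-0.477, -0.879, 0.0], [-0.001, 0.0, -1.0]]
contact_force: [0.0, 0.4, 0.3]
opening: 0.0306
t: 14.77
ee_pos: [0.5337, 0.161, 0.1199]
tool_rot: [[0.879, -0.477, -0.007], [-0.477, -0.879, -0.001], [-0.006, 0.004, -1.0]]
contact_force: [-0.4, -0.0, 1.3]
opening: 0.0643
t: 15.18
ee_pos: [0.4542, 0.102, 0.2135]
tool_rot: [[0.982, -0.187, 0.002], [-0.187, -0.982, 0.0], [0.002, -0.0, -1.0]]
contact_force: [0.5, -1.6, -1.1]
opening: 0.0862
t: 15.6
ee_pos: [0.4556, -0.1004, 0.2123]
tool_rot: [[0.981, -0.196, 0.0], [-0.196, -0.981, 0.0], [0.0, -0.0, -1.0]]
contact_force: [0.2, 0.4, -1.5]
opening: 0.0871
t: 16.02
ee_pos: [0.4554, -0.1782, 0.2118]
tool_rot: [[0.98, -0.197, -0.001], [-0.197, -0.98, 0.001], [-0.001, -0.001, -1.0]]
contact_force: [0.0, 0.8, -1.2]
opening: 0.0872
```

View pics/m6.png

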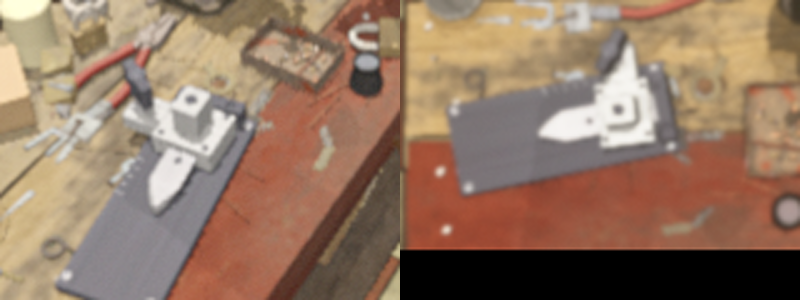

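The carriage sits square on the rail against the stop, with its block at top-crop (618,109). The wing, from (600,72) to (625,33), leans about 40° clockwise of the carriage y, which is the tight position. The arm is clear, so I'm handing in.

```bash
python3 -c "
from cell import manip; print(manip.close_job())"
```

```text
the job is handed in; nothing more can be done
None
```

I slid the knobbed carriage onto the rail from its tapered end until it met the stop, then turned the knob clockwise to its stop. I let go and moved the arm clear. The job is handed in at about 16 s of robot time; it reports no verdict.

**Carriage home:** the push force rose at about 70 mm along the rail, against 70 mm nominal. Two camera views put the rail line within about 1 mm. The last pictures show the carriage square on the rail and against the stop.

**Knob tight:** the jaw angle gave a turn of about 1.2 rad or more, and the moment rose only at the end of the turn. The last picture shows the wing roughly 40° clockwise of the carriage's y, where the stop should be about 34°. I read that by eye from a blurred picture, so I count the two as agreeing.

**Failed check:** one attempt to find the wing by colour mask came up empty. I used hand-read pixels instead, which agreed with the predicted spot to about 3 mm.

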